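# Put the remote away in the caddy door

## Task

Pull the caddy's door wide open by its handle, to about a right angle, and lay the silver remote buttons up, flat and square, in the shaped pocket of the tray on the inside of the door. Then swing the door fully shut with the remote still seated in it. Leave the glass dish, the coin box and the stylus where they are.

Things in the scene. Friction and masses are not known exactly. Their poses are not given: they have to be found in the camera images.
- caddy: Two-tier charcoal plastic caddy, 160 (x, depth) x 250 (y, width) x 172 mm high, fixed to the cabinet top. Origin: centre of its underside; its front looks to its own -x, towards the robot. The lower tier (up to 158 mm) is closed by the door on its front; the upper tier is a shallow tray, floor at 158 mm, rim at 172 mm.
- door (a joint): Door angle in rad: 0 shut, up to 1.75 open, swinging out towards the robot; starts shut or ajar (up to 0.12). Upright hinge line at the caddy's left front edge, 80 mm ahead (-x) and 125 mm left (+y) of the caddy's origin; seen from above the door opens clockwise. Light friction (under 1 N at the handle); it stays where left; no latch.
- door_hinge (a point): Point on the hinge line, 130 mm above the cabinet top, at the panel's rear face. Axes turn with the door: -y runs along the panel to its free edge, -x out of its outer face (the caddy's axes when shut). Panel x -12 to 0, y -250 to 0 mm, 6 to 148 mm above the cabinet top.
- handle_grip (a point): Point on the axis of the door's steel handle, 120 mm above the cabinet top, at x -52, y -225 mm from the hinge line (axes of door_hinge). The handle is an upright round bar 12 mm thick, from 46 to 138 mm above the cabinet top, its axis 40 mm out from the door's outer face, joined to it by level stubs at both ends. Can be pinched from above across the door's width.
- pocket (a point): Centre of the pocket's floor, 85 mm above the cabinet top, at x 62, y -117 mm from the hinge line (axes of door_hinge). The grey tray is fixed inside the door and swings with it; shut, it is hidden. Pocket 156 (y) x 52 mm (x); rim 9 mm high, 7 thick, with 60 mm finger gaps midway on both long sides. Door's inner face is 62 mm from the pocket's centre, its top edge 54 mm above the rim.
- remote: Silver remote control, 150 (x) x 46 (y) x 24 mm (z), about 0.16 kg, lying buttons up on the cabinet top, in front and to the right of the caddy. Origin: centre of its underside, long side along x, z up out of the buttons. It may lie either way round in the pocket.
- dish: Round glass dish, 84 mm across, 32 mm high, on the caddy's upper tier. Origin: centre of its underside. Leave it alone.
- coin_box: White plastic coin box with a press-button latch, 60 x 70 x 45 mm, on the caddy's upper tier. Origin: centre of its underside. Leave it alone.
- stylus: Blue pen-shaped stylus, 142 mm long (x), 12 mm thick, on the cabinet top to the right of the caddy. Origin: centre of its underside. Leave it alone.
Things that resemble listed ones, but are neither listed nor needed, are in the scene too. There is more than one size of the remote; the job needs the smallest.

How it is judged:
By the outcome, as a careful person would: the job done as asked, in the order asked, and still so for the second after the job is handed in, with the robot touching nothing.
It also fails if it takes over 70 s, if anything falls off the work surface, if the arm or the gripper's body presses on something with over 40 N, if the wrist force passes 120 N, or if a joint passes its speed limit or range.

## Robot

A 6-joint arm with a two-finger parallel gripper is mounted at the origin on the work surface. World frame = base frame: x ahead of the robot, y to its left, z up, the work surface at z = 0. Lengths are in mm, angles in degrees, forces in N, time in s.
With the tool pointing down it reaches from about 300 to 850 mm from the base axis. Payload 4.2 kg.
Tool frame: the origin (TCP) lies midway between the tips of the shut fingers; the grasp point (between the pads) lies 19 mm behind it; z points along the fingers, y is the line along which they close (so a half turn about z gives the same grasp; the last joint's range is limited). The gripper opens to 91 mm and grips with 3 to 60 N. Pads are 32 mm wide; open, the fingers measure 118 mm over their backs; the gripper's body (76 mm by 178 mm) begins 60 mm behind the grasp point.
Start: joints at [66.979, 18.312, 89.639, -0, 72.044, -1.146], TCP at [214.245, 533.616, 174.176] pointing down, gripper open.
Joint ranges: [-177.97, 177.97], [-48.28, 115.42], [12.27, 149.76], [-77.06, 257.06], [2.81, 150.46], [-146.56, 146.56]. Speed limits (degrees/s): [147.25, 147.25, 180, 180, 180, 180].

## Interface

Orientations are given as [roll, pitch, yaw] about the fixed x, y, z axes, in that order (R = Rz(yaw) Ry(pitch) Rx(roll)).
In Python, from workcell import state, grab_frame, camera_model, workorder gives the robot as it stands.
- The arm moves only by the tool carry_out, never from a script. Its argument "commands" is a list of rows, each a list of 7 numbers: the turn, a rotation vector about the tool's x, y, z in degrees, then the shift along the tool's x, y, z in mm, then the opening, from -1 (shut) to 1 (fully open). In form: [[ax, ay, az, dx, dy, dz, hand], ...]. A call has 1 to 20 rows; each row is the pose to reach, as a shift and turn from the pose commanded when the call began, along the tool's axes at that moment; what a row does not reach only later rows make up. A row lasts 1/10 s, in which the tool goes at most 50 mm and 8.59 degrees, less where a joint would pass 70% of its speed; a pose out of reach is approached as far as the arm can. A call with a gripper value outside its range is refused whole. The fingers move at their own pace and stop on an object; "force" is the grip in N (left out, the last holds). Time passes only in rows, so rows that repeat a pose let the fingers close. It gives the time, the measured TCP pose, the force, the opening and the grip force at its end, in the units of the state.
- state(): the state, without advancing time (a new reading comes with each control period).
- grab_frame(name): name is "scene" or "top" or "wrist"; returns the picture (384x512x3 uint8, red, green, blue); there is no depth.
- camera_model(name): a dict with "fx", "fy", "cx", "cy" (pixels), "dist" ([k1, k2, p1, p2, k3] as OpenCV has them; the pictures are not rectified), "origin" and "rotation" of the camera in the world; the wrist camera has in their place "mount" (4x4, takes a point from camera to tool coordinates, whose origin is the TCP and whose axes are the flange's). Camera axes: x right, y up, looking along -z (the intrinsics and any distortion apply to the point x, -y, -z); pixel columns grow to the right and rows downward; lengths in mm; the calibration is good to about 2 mm. A picture is of the moment at which its call begins: read the wrist's pose just before it. camera_model takes no time and is no camera call.
- workorder.job_done(): hands the job in; it is judged then, once.
The state is a dict: "time_s": time; "qpos": joint angles; "qvel": joint speeds; "effort": joint torques, N m; "ee_pos": TCP position; "ee_rot": TCP orientation; "force": force on the tool from outside, world axes, zero at the start; "torque": the same for the moment, N m; "gripper_width": finger opening in mm; "gripper_force": force on a finger pad.
Only numpy, scipy, OpenCV 4.12 (cv2) and the standard library are available. Lean on these libraries where they do the work, as an engineer would, in place of code of your own. Each camera call takes 0.05 s, during which the arm holds its last target. There are 200 camera calls.

## Working session

There is one attempt and no reset: what is moved stays moved. The work goes in short steps, Python scripts to look and compute and a tool call to move; the robot and the scene stay as the last step left them, time stands still between calls to the robot, and variables do not carry over. Pictures are saved under pics/ and viewed, at most 10 in all, crops included, and the job is handed in when it is done.

Besides the shell and the picture viewer there is one more tool, called after "Request:" in YAML: its name, and indented under it one key for each argument. carry_out: Moves the arm, as the interface text tells. Its arguments: {"type":"object","properties":{"commands":{"type":"array"},"force":{"type":"number"}},"required":["commands"]}

```bash
mkdir -p pics; ls
python3 - <<'E'
from workcell import state,grab_frame,camera_model
import cv2,numpy as np
s=state();print({k:np.round(v,2).tolist() for k,v in s.items()})
a=[]
for n in("scene","top"):
    f=grab_frame(n);np.save(f"pics/{n}0.npy",f);a.append(f[:,:,::-1])
    m=camera_model(n);print(n,{k:np.round(v,4).tolist() for k,v in m.items()})
    cv2.imwrite(f"pics/{n}0.png",cv2.resize(f[:,:,::-1],(800,600),interpolation=cv2.INTER_CUBIC))
print(camera_model("wrist"))
E
```

```text
pics
{'time_s': 0.0, 'qpos': [66.98, 18.35, 89.71, 0.0, 72.04, -1.14], 'qvel': [-0.05, -0.01, -0.04, -0.02, 0.04, 0.03], 'effort': [0.0, -41.25, -23.2, 0.07, 0.05, -0.0], 'ee_pos': [214.02, 533.08, 173.31], 'ee_rot': [-179.9, -0.0, 158.12], 'force': [0.24, 1.14, -0.07], 'torque': [-0.04, -0.02, 0.01], 'gripper_force': 0.0, 'gripper_width': 90.91}
scene {'fx': 460.1927, 'fy': 460.1927, 'cx': 254.4611, 'cy': 186.7891, 'dist': [-0.0164, 0.0, 0.0, 0.0, 0.0], 'origin': [1367.6495, -573.0248, 1019.2054], 'rotation': [47.6285, -0.8558, 61.7113]}
top {'fx': 403.3793, 'fy': 403.3793, 'cx': 254.218, 'cy': 190.9712, 'dist': [-0.0605, 0.0, 0.0, 0.0, 0.0], 'origin': [465.0602, -93.491, 1048.4065], 'rotation': [4.3822, 1.0061, -88.4411]}
{'fx': 327.65381995322963, 'fy': 327.65381995322963, 'cx': 258.58064419707716, 'cy': 192.3109677409657, 'dist': array([0.02919841, 0.        , 0.        , 0.        , 0.        ]), 'mount': array([[-3.62049231e-04,  9.57300351e-01,  2.89094978e-01,
         8.15687498e+01],
       [ 9.99999926e-01,  3.09821188e-04,  2.26421341e-04,
        -1.43604452e+00],
       [ 1.27185479e-04,  2.89095038e-01, -9.57300393e-01,
        -2.10491779e+02],
       [ 0.00000000e+00,  0.00000000e+00,  0.00000000e+00,
         1.00000000e+00]])}
```

View pics/top0.png

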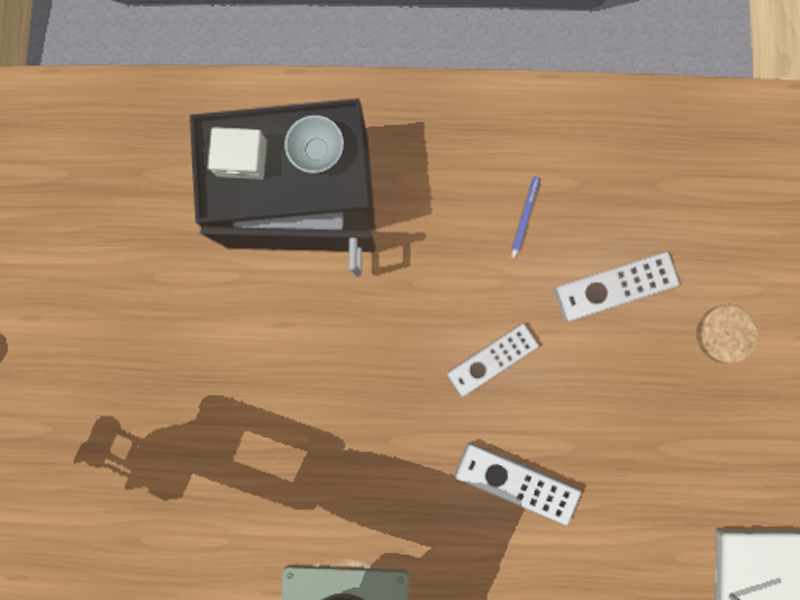

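View pics/scene0.png

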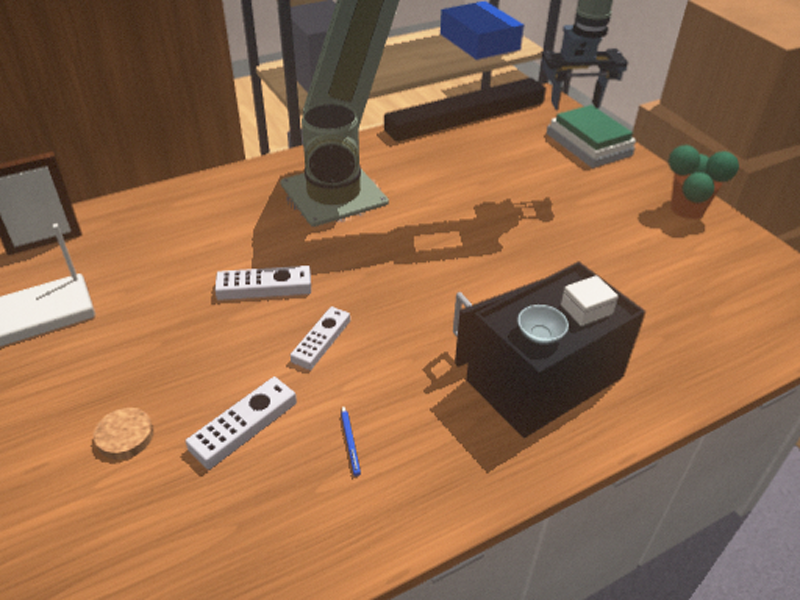

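The top view shows three silver remotes (800x600 pixels): (494,360) is clearly the smallest, with larger ones at (618,287) and (520,484). The caddy rim corners are about (191,116), (360,100), (373,222) and (198,222). The door is slightly ajar, with its handle at (354,255).

```bash
cat > h.py <<'E'
import numpy as np,cv2
from scipy.spatial.transform import Rotation as Ro
from workcell import state,grab_frame,camera_model
def pose(s=None):
    s=s or state(); T=np.eye(4);T[:3,:3]=Ro.from_euler('xyz',s['ee_rot'],degrees=True).as_matrix();T[:3,3]=s['ee_pos'];return T
def cam(n,T=None):
    m=camera_model(n)
    if n=='wrist': C=(pose() if T is None else T)@m['mount']
    else:
        C=np.eye(4);C[:3,:3]=Ro.from_euler('xyz',m['rotation'],degrees=True).as_matrix();C[:3,3]=m['origin']
    return m,C,np.array([[m['fx'],0,m['cx']],[0,m['fy'],m['cy']],[0,0,1]])
def ray(n,uv,T=None):
    m,C,K=cam(n,T);p=cv2.undistortPoints(np.float64(uv).reshape(-1,1,2),K,np.float64(m['dist']))[:,0]
    d=np.c_[p[:,0],-p[:,1],-np.ones(len(p))]@C[:3,:3].T
    return C[:3,3],d
def onz(n,uv,z,T=None):
    o,d=ray(n,uv,T);return o+d*((z-o[2])/d[:,2])[:,None]
def proj(n,P,T=None):
    m,C,K=cam(n,T);q=(np.float64(P).reshape(-1,3)-C[:3,3])@C[:3,:3]
    return cv2.projectPoints(q*[1,-1,-1],np.zeros(3),np.zeros(3),K,np.float64(m['dist']))[0][:,0]
E
python3 - <<'E'
from h import *
f=np.load('pics/top0.npy').astype(int);S=1.5625
print('base',proj('top',[0,0,0])*S)
w=((f.min(2)>120)&(f.max(2)-f.min(2)<40)).astype(np.uint8)
cs,_=cv2.findContours(w,0,2)
for c in cs:
    if cv2.contourArea(c)<150: continue
    r=cv2.boxPoints(cv2.minAreaRect(c));p=onz('top',r,24)
    print(np.round(p.mean(0)),np.round(np.linalg.norm(p[1]-p[0])),np.round(np.linalg.norm(p[2]-p[1])),'ang',[round(float(np.degrees(np.arctan2(*(p[i+1]-p[i])[[1,0]]))),1) for i in(0,1)],'px',np.round(r.mean(0)*S))
c=np.array([[191,116],[360,100],[373,222],[198,222]])/S
p=onz('top',c,172);print(np.round(p),[np.linalg.norm(p[i]-p[i-1]) for i in range(4)])
b=cv2.resize(f.astype(np.uint8)[:,:,::-1][50:190,110:360],None,fx=3.2,fy=3.2,interpolation=2)
cv2.imwrite('pics/c1.png',b)
E
```

```text
base [[343.56149194 629.57837605]]
[84. 34. 24.] 133.0 50.0 ang [-87.7, -178.4] px [323. 583.]
[ 127. -667.   24.] 108.0 139.0 ang [1.0, -89.8] px [757. 565.]
[ 250. -273.   24.] 61.0 199.0 ang [-22.0, -111.7] px [517. 484.]
[ 448. -230.   24.] 151.0 48.0 ang [-55.0, -145.3] px [492. 359.]
[ 573. -431.   24.] 203.0 61.0 ang [-70.6, -162.2] px [616. 286.]
[664.  96.  24.] 146.0 18.0 ang [-88.8, -178.0] px [297. 223.]
[783. 206.  24.] 85.0 93.0 ang [0.4, -92.4] px [235. 152.]
[799.  74.  24.] 98.0 97.0 ang [-89.1, -177.9] px [313. 144.]
[997. -52.  24.] 1249.0 140.0 ang [-89.0, 177.3] px [396.  38.]
[[790. 230. 172.]
 [817. -15. 172.]
 [639. -39. 172.]
 [634. 211. 172.]] [np.float64(157.2379740346318), np.float64(246.83557118249487), np.float64(179.57429852550356), np.float64(249.97668305591026)]
```

View pics/c1.png

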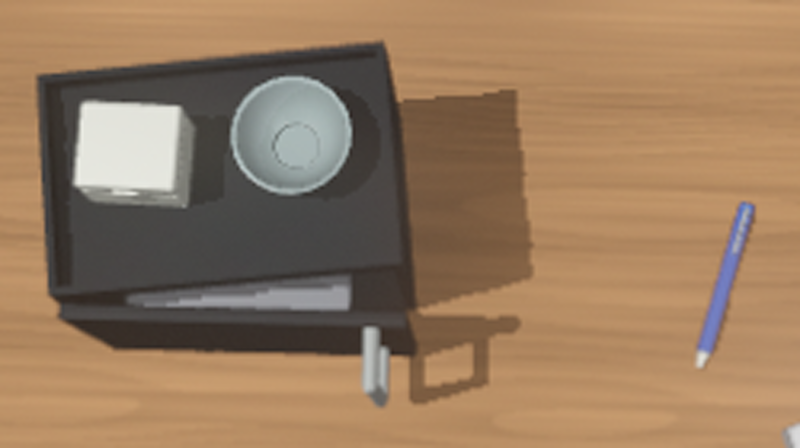

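The crop shows the rim corners at (38,75), (383,42), (409,265) and (52,297). The door's top edge runs from (60,312) to (408,325), so it is ajar with the grey tray visible behind it. The top of the handle bar is at about (371,392).

Run:
```python
from h import *
c=np.array([[38,75],[383,42],[409,265],[52,297]])/3.2+[110,50]
p=onz('top',c,172);print(np.round(p,1),[round(float(np.linalg.norm(p[i]-p[i-1])),1) for i in range(4)])
L=np.array([[80,125],[80,-125],[-80,-125],[-80,125]],float)
M=p[:,:2];a=M-M.mean(0);th=np.arctan2((L[:,0]*a[:,1]-L[:,1]*a[:,0]).sum(),(L*a).sum())
R=np.array([[np.cos(th),-np.sin(th)],[np.sin(th),np.cos(th)]])
print('caddy',M.mean(0),np.degrees(th),'res',np.round(a-L@R.T,1))
h=M.mean(0)+R@[-80,125];print('hinge',h)
q=onz('top',np.array([[371,390]])/3.2+[110,50],138)[0];print('handle top',q)
v=q[:2]-h;print('r',np.hypot(*v),np.hypot(52,225),'door yaw',np.degrees(np.arctan2(v[1],v[0])-np.arctan2(-225,-52)))
for px in([60,316],[410,327]):print('door top',onz('top',np.array([px])/3.2+[110,50],148))
print('shadow? remote corner heights')
fs=np.array([[0]])
f=grab_frame('scene')
for n,P in(('caddy',np.r_[M.mean(0),172]),('remote',[448,-230,24]),('handle',q)):print(n,proj('scene',P)*1.5625)
f=np.load('pics/top0.npy')[:,:,::-1]
cv2.imwrite('pics/c2.png',cv2.resize(f[195:265,270:360],None,fx=6,fy=6,interpolation=2))
```

```text
[[791.5 231.4 172. ]
 [818.9 -13.2 172. ]
 [659.6 -36.6 172. ]
 [632.  211.7 172. ]] [160.8, 246.1, 160.9, 249.8]
caddy [725.49704428  98.33162676] 6.750766282184964 res [[ 1.3 -0.5]
 [-0.8  3.2]
 [-1.1 -1.3]
 [ 0.6 -1.4]]
hinge [631.35785863 213.06093306]
handle top [576.28613665 -10.07072168 138.        ]
r 229.82739155887867 230.93072554339753 door yaw -0.8510241445414665
door top [[622.92295378 213.46628994 148.        ]]
door top [[620.50309294 -37.07308397 148.        ]]
shadow? remote corner heights
caddy [[558.18161961 311.47760828]]
remote [[320.5998433  332.45659899]]
handle [[456.73666532 293.42700704]]
```

View pics/c2.png

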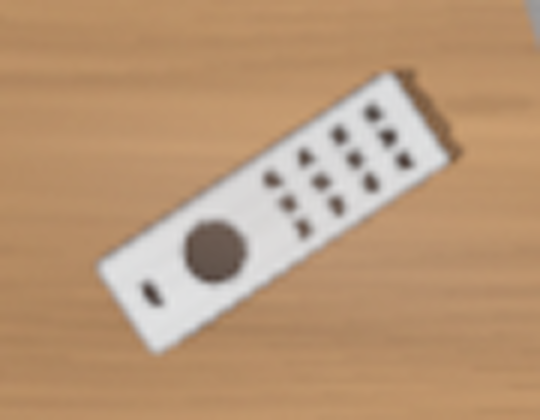

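Everything agrees with the given sizes:

| Item | Measured | Expected |
|---|---|---|
| Caddy top | about 160x248 mm | 160x250 mm |
| Handle radius from hinge | 229.8 mm | 230.9 mm |
| Remote at (492,359) px | 151x48 mm | 150x46 mm |

The other two remotes, at (616,286) and (517,484), measure about 200x61 mm, so they are the wrong size. I'm choosing the one at (492,359), and the close crop confirms its buttons are up. Next is the handle.

```bash
cat >> h.py <<'E'
import json,os
H=np.array([631.4,213.1]);CY=6.75
def door(psi,p):  # point in door axes -> world xy
    a=np.radians(psi);return H+np.array([[np.cos(a),-np.sin(a)],[np.sin(a),np.cos(a)]])@np.array(p,float)
def P(x,y,z,yaw): 
    T=np.eye(4);T[:3,:3]=Ro.from_euler('xyz',[180,0,yaw],degrees=True).as_matrix();T[:3,3]=[x,y,z];return T
def plan(way,hand,cur=None):
    """way: list of (x,y,z,yaw,nrows); prints rows, stores commanded end pose"""
    cur=json.load(open('cmd.json')) if cur is None else cur
    T0=P(*cur);a=np.array(cur,float);rows=[]
    for w in way:
        b=np.array(w[:4],float)
        for i in range(1,w[4]+1):
            c=a+(b-a)*i/w[4];D=np.linalg.inv(T0)@P(*c)
            rows.append([0,0,round(-(c[3]-cur[3]),1)]+[round(float(v),1) for v in D[:3,3]]+[hand])
        a=b
    r=rows[-1];E=T0@np.r_[r[3:6],1];json.dump([*E[:3].round(2).tolist(),cur[3]-r[2]],open('cmd.json','w'))
    print(json.dumps(rows).replace(' ',''))
E
python3 -c "
from h import *
plan([(576,-10,200,179.2,14),(576,-10,101,179.2,5)],1,[214.245,533.616,174.176,158.125])"
```

```text
[[0,0,-1.5,-38.4,-26.4,-1.8,1],[0,0,-3.0,-76.9,-52.8,-3.7,1],[0,0,-4.5,-115.3,-79.2,-5.5,1],[0,0,-6.0,-153.8,-105.6,-7.4,1],[0,0,-7.5,-192.2,-132.0,-9.2,1],[0,0,-9.0,-230.7,-158.4,-11.1,1],[0,0,-10.5,-269.1,-184.8,-12.9,1],[0,0,-12.0,-307.6,-211.3,-14.8,1],[0,0,-13.5,-346.0,-237.7,-16.6,1],[0,0,-15.1,-384.5,-264.1,-18.4,1],[0,0,-16.6,-422.9,-290.5,-20.3,1],[0,0,-18.1,-461.4,-316.9,-22.1,1],[0,0,-19.6,-499.8,-343.3,-24.0,1],[0,0,-21.1,-538.3,-369.7,-25.8,1],[0,0,-21.1,-538.3,-369.7,-6.0,1],[0,0,-21.1,-538.3,-369.7,13.8,1],[0,0,-21.1,-538.3,-369.7,33.6,1],[0,0,-21.1,-538.3,-369.7,53.4,1],[0,0,-21.1,-538.3,-369.7,73.2,1]]
```

Request:
carry_out:
  commands:
    - [0,0,-1.5,-38.4,-26.4,-1.8,1]
    - [0,0,-3,-76.9,-52.8,-3.7,1]
    - [0,0,-4.5,-115.3,-79.2,-5.5,1]
    - [0,0,-6,-153.8,-105.6,-7.4,1]
    - [0,0,-7.5,-192.2,-132,-9.2,1]
    - [0,0,-9,-230.7,-158.4,-11.1,1]
    - [0,0,-10.5,-269.1,-184.8,-12.9,1]
    - [0,0,-12,-307.6,-211.3,-14.8,1]
    - [0,0,-13.5,-346,-237.7,-16.6,1]
    - [0,0,-15.1,-384.5,-264.1,-18.4,1]
    - [0,0,-16.6,-422.9,-290.5,-20.3,1]
    - [0,0,-18.1,-461.4,-316.9,-22.1,1]
    - [0,0,-19.6,-499.8,-343.3,-24,1]
    - [0,0,-21.1,-538.3,-369.7,-25.8,1]
    - [0,0,-21.1,-538.3,-369.7,-25.8,1]
    - [0,0,-21.1,-538.3,-369.7,-6,1]
    - [0,0,-21.1,-538.3,-369.7,13.8,1]
    - [0,0,-21.1,-538.3,-369.7,33.6,1]
    - [0,0,-21.1,-538.3,-369.7,53.4,1]
    - [0,0,-21.1,-538.3,-369.7,73.2,1]
  force: 15

```text
time_s: 2.15
ee_pos: [575.3, -9.3, 100.0]
ee_rot: [180.0, -0.0, 179.2]
force: [0.4, 0.0, -0.2]
gripper_width: 91.0
gripper_force: 0.0
```

Request:
carry_out:
  commands:
    - [0,0,0,0,0,0,0.5]
    - [0,0,0,0,0,0,-0.2]
    - [0,0,0,0,0,0,-1]
    - [0,0,0,0,0,0,-1]
    - [0,0,0,0,0,0,-1]
    - [0,0,0,0,0,0,-1]
    - [0,0,0,0,0,0,-1]
    - [0,0,0,0,0,0,-1]
    - [0,0,0,0,0,0,-1]
    - [0,0,0,0,0,0,-1]

```text
time_s: 3.15
ee_pos: [576.0, -10.1, 100.9]
ee_rot: [180.0, -0.0, 179.2]
force: [-0.1, 0.3, -0.4]
gripper_width: 13.9
gripper_force: 0.0
```

Run:
```python
from h import *
print(json.load(open('cmd.json')))
T=pose()
f=grab_frame('wrist');cv2.imwrite('pics/w1.png',f[:,:,::-1])
psi0=-0.85;way=[]
# keep arc from current commanded point
c=json.load(open('cmd.json'));v=np.array(c[:2])-H
for k in range(1,19):
    d=-83.2*k/18+0.85*k/18 if 0 else -(82.4)*k/18
    a=np.radians(d);q=H+np.array([[np.cos(a),-np.sin(a)],[np.sin(a),np.cos(a)]])@v
    way.append((*q,c[2],c[3]+d,1))
plan(way,-1)
```

```text
[576.04, -10.03, 100.98, 179.225]
[[0,0,4.6,17.7,4.9,0.0,-1],[0,0,9.2,35.0,11.2,0.0,-1],[0,0,13.7,51.6,18.8,0.0,-1],[0,0,18.3,67.7,27.8,0.0,-1],[0,0,22.9,82.9,38.0,0.0,-1],[0,0,27.5,97.4,49.4,0.0,-1],[0,0,32.0,110.8,61.9,0.0,-1],[0,0,36.6,123.2,75.4,0.0,-1],[0,0,41.2,134.5,89.9,0.0,-1],[0,0,45.8,144.6,105.2,0.0,-1],[0,0,50.4,153.4,121.3,0.0,-1],[0,0,54.9,161.0,138.1,0.0,-1],[0,0,59.5,167.1,155.4,0.0,-1],[0,0,64.1,171.9,173.1,0.0,-1],[0,0,68.7,175.2,191.2,0.0,-1],[0,0,73.2,177.1,209.4,0.0,-1],[0,0,77.8,177.5,227.8,0.0,-1],[0,0,82.4,176.5,246.1,0.0,-1]]
```

View pics/w1.png

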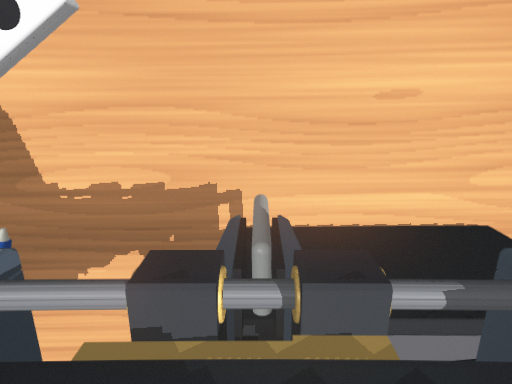

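The wrist view shows the steel handle at (261,250), between the nearly closed fingers. I'll close them and swing the door along the arc.

Request:
carry_out:
  commands:
    - [0,0,0,0,0,0,-1]
    - [0,0,0,0,0,0,-1]
    - [0,0,4.6,17.7,4.9,0,-1]
    - [0,0,9.2,35,11.2,0,-1]
    - [0,0,13.7,51.6,18.8,0,-1]
    - [0,0,18.3,67.7,27.8,0,-1]
    - [0,0,22.9,82.9,38,0,-1]
    - [0,0,27.5,97.4,49.4,0,-1]
    - [0,0,32,110.8,61.9,0,-1]
    - [0,0,36.6,123.2,75.4,0,-1]
    - [0,0,41.2,134.5,89.9,0,-1]
    - [0,0,45.8,144.6,105.2,0,-1]
    - [0,0,50.4,153.4,121.3,0,-1]
    - [0,0,54.9,161,138.1,0,-1]
    - [0,0,59.5,167.1,155.4,0,-1]
    - [0,0,64.1,171.9,173.1,0,-1]
    - [0,0,68.7,175.2,191.2,0,-1]
    - [0,0,73.2,177.1,209.4,0,-1]
    - [0,0,77.8,177.5,227.8,0,-1]
    - [0,0,82.4,176.5,246.1,0,-1]

```text
time_s: 5.2
ee_pos: [403.4, 239.5, 103.9]
ee_rot: [179.8, -0.1, 96.6]
force: [-4.2, -1.3, 16.8]
gripper_width: 0.3
gripper_force: 8.8
```

Request:
carry_out:
  commands:
    - [0,0,0,0,0,0,-1]
    - [0,0,0,0,0,0,-1]
    - [0,0,0,0,0,0,-0.6]
    - [0,0,0,0,0,0,-0.6]
    - [0,0,0,0,0,0,-0.6]
    - [0,0,0,0,0,0,-0.6]

```text
time_s: 5.8
ee_pos: [402.5, 238.0, 100.6]
ee_rot: [-179.9, 0.0, 96.8]
force: [-0.2, -0.3, 0.2]
gripper_width: 18.5
gripper_force: 0.0
```

Run:
```python
from h import *
s=state();print({k:np.round(s[k],1).tolist() for k in('ee_pos','ee_rot','force','qpos')})
f=grab_frame('top');np.save('pics/top1.npy',f)
cv2.imwrite('pics/top1.png',cv2.resize(f[50:290,90:410,::-1],None,fx=2.5,fy=2.5,interpolation=2))
```

```text
{'ee_pos': [402.5, 238.0, 100.6], 'ee_rot': [-179.9, 0.0, 96.8], 'force': [-0.2, -0.3, 0.2], 'qpos': [29.2, 12.4, 109.5, -0.0, 58.1, 22.4]}
```

View pics/top1.png

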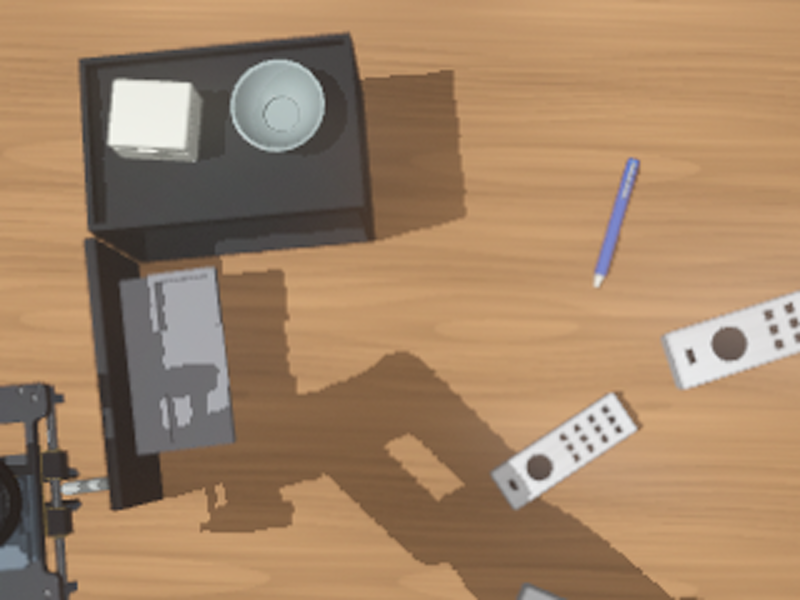

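The door is open. Its top edge runs from about (92,239) to (116,508) in the crop, with the handle stub at (62–107,487) and the tray at (120–235,268–455). The fingers read 0.3 mm at the end, so they slid off the bar late in the swing. I'll measure the actual door angle and the tray.

Run:
```python
from h import *
g=lambda l,z:onz('top',np.array(l)/2.5+[90,50],z)
d=g([[92,239],[116,508]],148);print('door top mid-line',d.round(1));v=d[1]-d[0];print('psi',np.degrees(np.arctan2(v[0],-v[1])),np.hypot(*v[:2]))
# tray outer rim top corners z=94
t=g([[214,267],[235,441],[137,454],[120,281]],94);print(t.round(1))
for a,b in((0,1),(3,2)):
  v=t[b]-t[a];print('psi tray',np.degrees(np.arctan2(v[0],-v[1])),np.hypot(*v[:2]))
print('stub',g([[62,487],[107,487]],135).round(1))
f=np.load('pics/top1.npy').astype(int)
w=((f.min(2)>120)&(f.max(2)-f.min(2)<40)).astype(np.uint8)
for p in(-83.2,-80,-86):print(p,door(p,[-52,-225]),door(p,[62,-117]),[door(p,q).round(0).tolist() for q in([62+33,-117+85],[62+33,-117-85],[62-33,-117-85])])
```

```text
door top mid-line [[630.1 218.4 148. ]
 [387.1 184.1 148. ]]
psi -81.97481388280842 245.4225538797096
[[615.2 116.4  94. ]
 [449.2  89.4  94. ]
 [434.1 182.8  94. ]
 [599.6 207.4  94. ]]
psi tray -80.73083754583962 168.14867197521534
psi tray -81.56385609362923 167.255280607076
stub [[403.3 239.1 135. ]
 [404.7 197.3 135. ]]
-83.2 [401.82575432 238.09331355] [522.56408159 137.68287421] [[611.0, 115.0], [442.0, 95.0], [434.0, 160.0]]
-80 [400.78855033 225.23916318] [526.94367991 131.72508253] [[616.0, 114.0], [449.0, 84.0], [438.0, 149.0]]
-86 [403.32075206 249.27812402] [519.00990749 143.08952146] [[606.0, 116.0], [437.0, 104.0], [432.0, 170.0]]
```

Request:
carry_out:
  commands:
    - [0,0,0,0,0,0,0.2]
    - [0,0,0,0,0,0,0.2]
    - [0,0,0,0,0,0,0.2]
    - [0,0,0,0,0,-10,0.2]
    - [0,0,0,0,0,-20,0.2]
    - [0,0,0,0,0,-30,0.2]
    - [0,0,0,0,0,-40,0.2]

```text
time_s: 6.55
ee_pos: [403.2, 238.6, 142.3]
ee_rot: [179.9, -0.0, 96.8]
force: [1.0, -0.1, 0.3]
gripper_width: 54.7
gripper_force: 0.0
```

Run:
```python
from h import *
c=json.load(open('cmd.json'));c[2]+=40;print(c)
s=state();print(s['ee_pos'],s['force'])
plan([(c[0],c[1],201,c[3],2),(448,-230,150,125,12),(448,-230,100,125,2),(448,-230,100,125,2)],1,c)
```

```text
[402.88, 238.43, 140.98000000000002, 96.82499999999999]
[403.19714375 238.60594887 142.33458469] [ 1.04450883 -0.13379314  0.32137346]
[[0,0,-0.0,0.0,0.0,-30.0,1],[0,0,-0.0,0.0,0.0,-60.0,1],[0,0,-2.3,-39.2,-0.9,-55.8,1],[0,0,-4.7,-78.4,-1.8,-51.5,1],[0,0,-7.0,-117.6,-2.7,-47.3,1],[0,0,-9.4,-156.8,-3.6,-43.0,1],[0,0,-11.7,-196.0,-4.5,-38.8,1],[0,0,-14.1,-235.2,-5.4,-34.5,1],[0,0,-16.4,-274.4,-6.3,-30.3,1],[0,0,-18.8,-313.6,-7.2,-26.0,1],[0,0,-21.1,-352.9,-8.1,-21.8,1],[0,0,-23.5,-392.1,-9.1,-17.5,1],[0,0,-25.8,-431.3,-10.0,-13.3,1],[0,0,-28.2,-470.5,-10.9,-9.0,1],[0,0,-28.2,-470.5,-10.9,16.0,1],[0,0,-28.2,-470.5,-10.9,41.0,1],[0,0,-28.2,-470.5,-10.9,41.0,1],[0,0,-28.2,-470.5,-10.9,41.0,1]]
```

Request:
carry_out:
  commands:
    - [0,0,0,0,0,-30,1]
    - [0,0,0,0,0,-60,1]
    - [0,0,-2.3,-39.2,-0.9,-55.8,1]
    - [0,0,-4.7,-78.4,-1.8,-51.5,1]
    - [0,0,-7,-117.6,-2.7,-47.3,1]
    - [0,0,-9.4,-156.8,-3.6,-43,1]
    - [0,0,-11.7,-196,-4.5,-38.8,1]
    - [0,0,-14.1,-235.2,-5.4,-34.5,1]
    - [0,0,-16.4,-274.4,-6.3,-30.3,1]
    - [0,0,-18.8,-313.6,-7.2,-26,1]
    - [0,0,-21.1,-352.9,-8.1,-21.8,1]
    - [0,0,-23.5,-392.1,-9.1,-17.5,1]
    - [0,0,-25.8,-431.3,-10,-13.3,1]
    - [0,0,-28.2,-470.5,-10.9,-9,1]
    - [0,0,-28.2,-470.5,-10.9,16,1]
    - [0,0,-28.2,-470.5,-10.9,41,1]
    - [0,0,-28.2,-470.5,-10.9,41,1]
    - [0,0,-28.2,-470.5,-10.9,41,1]

```text
time_s: 8.35
ee_pos: [448.3, -230.1, 100.7]
ee_rot: [180.0, 0.0, 125.0]
force: [0.2, -0.5, 0.2]
gripper_width: 91.5
gripper_force: 0.0
```

Run:
```python
from h import *
print(json.load(open('cmd.json')))
T=pose();f=grab_frame('wrist');cv2.imwrite('pics/w2.png',f[:,:,::-1]);f=f.astype(int)
print(T[:3,3])
f2=grab_frame('top').astype(int);cv2.imwrite('pics/top2.png',cv2.resize(f2[50:290,90:410,::-1].astype(np.uint8),None,fx=2.5,fy=2.5,interpolation=2));np.save('pics/top2.npy',f2)
w=((f.min(2)>120)&(f.max(2)-f.min(2)<35)).astype(np.uint8)
cs,_=cv2.findContours(w,0,2)
for c in cs:
    if cv2.contourArea(c)<600: continue
    r=cv2.boxPoints(cv2.minAreaRect(c));p=onz('wrist',r,24,T)
    print(np.round(r).tolist(),np.round(p.mean(0),1),[np.round(np.linalg.norm(p[i+1]-p[i])) for i in(0,1)],[round(float(np.degrees(np.arctan2(*(p[i+1]-p[i])[[1,0]]))),1) for i in(0,1)])
```

```text
[447.97, -230.03, 99.98, 125.02499999999999]
[ 448.26261859 -230.11941663  100.69291286]
[[218.0, 318.0], [284.0, 296.0], [298.0, 339.0], [232.0, 361.0]] [ 535.4 -357.7   24. ] [np.float64(73.0), np.float64(55.0)] [56.1, -37.7]
[[74.0, 290.0], [441.0, 290.0], [441.0, 303.0], [74.0, 303.0]] [ 512.5 -325.3   24. ] [np.float64(365.0), np.float64(15.0)] [35.0, -46.4]
[[233.0, 260.0], [233.0, 102.0], [285.0, 102.0], [285.0, 260.0]] [ 448.1 -230.9   24. ] [np.float64(149.0), np.float64(44.0)] [123.7, 35.0]
[[-51.0, 95.0], [103.0, -13.0], [154.0, 60.0], [0.0, 168.0]] [ 256.1 -255.8   24. ] [np.float64(157.0), np.float64(61.0)] [65.3, -21.6]
```

View pics/w2.png

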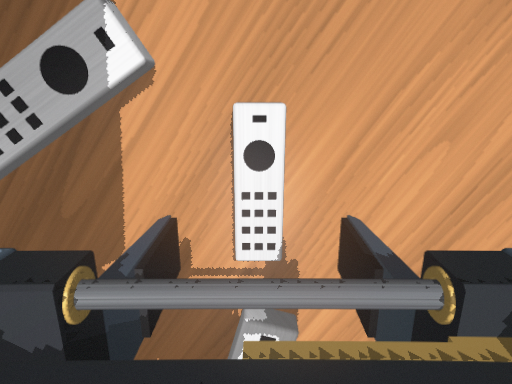

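The wrist view has the smallest remote at (233–285,102–260), square between the fingers. It measures 149x44 mm at (448,-231), which matches the first measurement. I'll grasp it.

Request:
carry_out:
  commands:
    - [0,0,0,0.7,0.5,30,1]
    - [0,0,0,0.7,0.5,60,1]
    - [0,0,0,0.7,0.5,85,1]
    - [0,0,0,0.7,0.5,95,1]
    - [0,0,0,0.7,0.5,95,1]
    - [0,0,0,0.7,0.5,95,0.2]
    - [0,0,0,0.7,0.5,95,-0.1]
    - [0,0,0,0.7,0.5,95,-0.3]
    - [0,0,0,0.7,0.5,95,-0.5]
    - [0,0,0,0.7,0.5,95,-1]
    - [0,0,0,0.7,0.5,95,-1]
    - [0,0,0,0.7,0.5,95,-1]
  force: 25

```text
time_s: 9.65
ee_pos: [448.0, -229.2, 5.0]
ee_rot: [180.0, 0.0, 125.0]
force: [-0.1, -0.3, -0.4]
gripper_width: 38.2
gripper_force: 0.0
```

Request:
carry_out:
  commands:
    - [0,0,0,0,0,0,-1]
    - [0,0,0,0,0,-20,-1]
    - [0,0,0,0,0,-60,-1]
    - [0,0,0,0,0,-100,-1]
    - [0,0,0,0,0,-140,-1]
    - [0,0,0,0,0,-180,-1]
    - [0,0,0,0,0,-195,-1]
    - [0,0,0,0,0,-195,-1]

```text
time_s: 10.45
ee_pos: [449.4, -229.9, 202.6]
ee_rot: [179.8, 0.3, 125.0]
force: [-0.0, -0.2, -0.8]
gripper_width: 0.6
gripper_force: 0.0
```

View pics/top2.png

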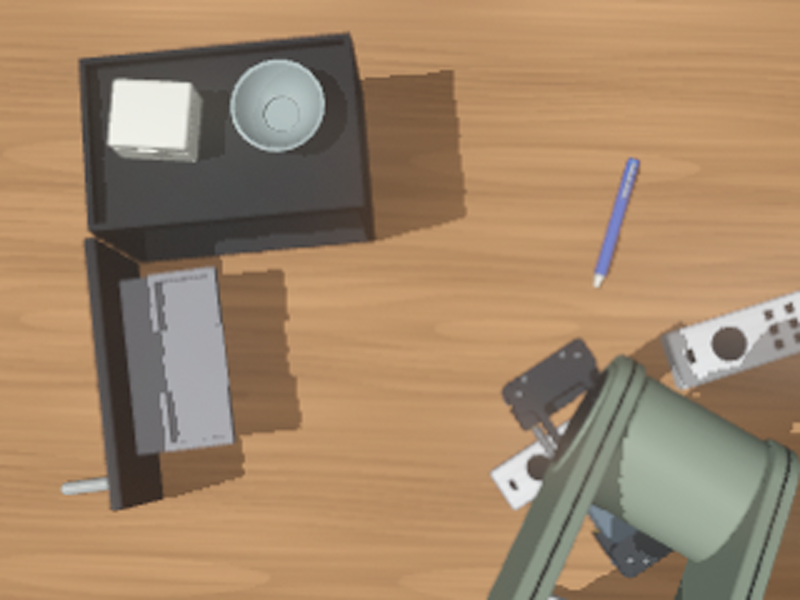

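The gripper read zero force and closed to 0.6 mm, so the grasp missed. I'll find the remote numerically in both cameras.

Run:
```python
from h import *
s=state();T=pose(s);print(T[:3,3],s['gripper_width'],s['gripper_force'],s['force'])
for n in('wrist','top','scene'):
    f=grab_frame(n);cv2.imwrite(f'pics/m_{n}.png',f[:,:,::-1]);f=f.astype(int)
    w=((f.min(2)>120)&(f.max(2)-f.min(2)<38)).astype(np.uint8)
    cs,_=cv2.findContours(w,0,2);print(n)
    for c in cs:
        if cv2.contourArea(c)<100: continue
        r=cv2.boxPoints(cv2.minAreaRect(c));p=onz(n,r,24,T)
        print(np.round(r).astype(int).tolist(),np.round(p.mean(0),1),[np.round(np.linalg.norm(p[i+1]-p[i])) for i in(0,1)],[round(float(np.degrees(np.arctan2(*(p[i+1]-p[i])[[1,0]]))),1) for i in(0,1)])
```

```text
[ 449.43403667 -229.946819    202.57049506] 0.5622171558326841 0.0 [-0.03380586 -0.19513168 -0.77380145]
wrist
[[0, 291], [153, 289], [153, 304], [0, 305]] [ 354.6 -524.    24. ] [np.float64(202.0), np.float64(23.0)] [34.9, -59.7]
[[364, 304], [364, 289], [511, 290], [511, 305]] [ 754.9 -244.    24. ] [np.float64(24.0), np.float64(195.0)] [129.7, 34.9]
[[249, 289], [267, 289], [267, 303], [249, 303]] [ 555.3 -383.4   24. ] [np.float64(25.0), np.float64(22.0)] [34.9, -54.6]
[[238, 99], [277, 99], [277, 220], [238, 220]] [ 448.3 -231.4   24. ] [np.float64(44.0), np.float64(148.0)] [35.0, -54.0]
[[3, 116], [143, 16], [180, 67], [39, 167]] [ 248.3 -275.6   24. ] [np.float64(199.0), np.float64(61.0)] [66.5, -20.3]
top
[[458, 340], [511, 340], [511, 383], [458, 383]] [ 126.6 -666.5   24. ] [np.float64(139.0), np.float64(109.0)] [-89.8, -179.0]
[[382, 383], [438, 243], [443, 245], [387, 385]] [ 244.4 -480.2   24. ] [np.float64(377.0), np.float64(15.0)] [-21.4, -110.3]
[[372, 383], [430, 240], [437, 242], [378, 386]] [ 247.8 -459.3   24. ] [np.float64(387.0), np.float64(18.0)] [-21.8, -110.8
[... 2231 characters left out ...]
, [207, 28], [173, 28]] [-855.6  257.1   24. ] [np.float64(180.0), np.float64(102.0)] [63.5, -23.9]
[[357, 72], [379, -15], [439, 0], [418, 87]] [-323.1 1215.9   24. ] [np.float64(1177.0), np.float64(394.0)] [135.6, 24.2]
[[350, 55], [360, -1], [369, 0], [360, 56]] [-453.8 1060.9   24. ] [np.float64(747.0), np.float64(55.0)] [138.6, 38.3]
[[319, 0], [351, 0], [351, 29], [319, 29]] [-631.8 1025.6   24. ] [np.float64(189.0), np.float64(414.0)] [64.4, -37.2]
[[254, 0], [312, 0], [312, 20], [254, 20]] [-807.3  796.2   24. ] [np.float64(339.0), np.float64(292.0)] [64.2, -33.6]
[[143, 0], [153, -1], [158, 38], [148, 39]] [-1030.1    99.9    24. ] [np.float64(58.0), np.float64(533.0)] [84.1, -16.3]
```

Run:
```python
from h import *
T=np.eye(4)
for z in(0,-10,-20,-30,-40):print(z,proj('wrist',[[x,y,z] for y in(-45.5,45.5) for x in(16,-16)],T).round().tolist())
f=cv2.imread('pics/m_wrist.png');cv2.imwrite('pics/m1.png',cv2.resize(f[180:384],None,fx=1.56,fy=1.56))
```

```text
0 [[192.0, 194.0], [195.0, 238.0], [328.0, 194.0], [325.0, 238.0]]
-10 [[189.0, 199.0], [192.0, 244.0], [331.0, 199.0], [328.0, 244.0]]
-20 [[186.0, 204.0], [189.0, 251.0], [334.0, 204.0], [331.0, 251.0]]
-30 [[182.0, 209.0], [186.0, 259.0], [338.0, 209.0], [335.0, 259.0]]
-40 [[178.0, 215.0], [182.0, 267.0], [342.0, 215.0], [338.0, 267.0]]
```

View pics/m1.png

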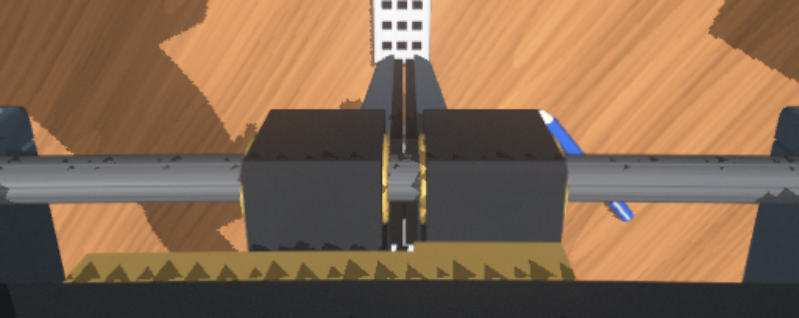

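The shut tips show at pixel (258,216), but a point at the reported TCP should be near row 194. So the real fingertips sit about 35–42 mm behind the reported TCP. That also explains the handle slipping free and the empty grasp. I'll check the gripper's profile in the scene view.

Run:
```python
from h import *
f=cv2.imread('pics/m_scene.png')[:,:,::-1].astype(int)
m,C,K=cam('scene');r=C[:3,0]
for z in range(185,400,7):
    p=proj('scene',[np.array([449.4,-229.9,z])+r*t for t in range(-120,121,5)]).round().astype(int)
    c=f[p[:,1],p[:,0]]
    print(z,p[24].tolist(),''.join('.' if a[0]-a[2]>35 else str(min(9,a.sum()//77)) for a in c))
```

```text
185 [202, 172] .555455555544455558999...........................
192 [202, 171] ..........555555555999...........................
199 [202, 169] .................................................
206 [202, 167] .................................................
213 [201, 165] .................................................
220 [201, 163] .................................................
227 [201, 161] .................................................
234 [201, 159] ......................122........................
241 [201, 157] .....................2122........................
248 [201, 155] .....................212222......................
255 [200, 153] .....................2122222.....................
262 [200, 151] .....................2122222.....................
269 [200, 148] ....................22122222.....22..............
276 [200, 146] .....................2122222.....222.............
283 [200, 144] ....................22122222.....2222............
290 [200, 142] ....................222222222..2322222...........
297 [199, 140] ....................2211122223332222222......
[... 214 characters left out ...]
 .......2......231111.11....2111222222221223333333
332 [199, 129] .......222.2333.222.....1111122222222222123333334
339 [198, 127] .......22333.........1111122221.23222222212333335
346 [198, 124] .......222222....1111222221112..32222222221333336
353 [198, 122] ......22212222111222222222.212.2.11122223223333..
360 [198, 120] ......221211112222222222212.2111122222222333334..
367 [198, 117] ......2121221222222222222111222222211122266666...
374 [197, 115] .......12212222221112222211112222222221126666....
381 [197, 113] .........21112222112222221111222222222221666.....
388 [197, 110] ...........12222222222222111122332222222253...3..
395 [197, 108] ............2222222222222111122222222222212222222
```

Tips are at about z≈237 with the TCP reported at 202.6, so the offset is ≈35 mm. The gripper body is shifted by the same amount. I'll grasp again with the TCP commanded at z≈-29, which puts the tips about 6 mm above the surface.

Request:
carry_out:
  commands:
    - [0,0,0,-1.7,-0.9,0,1]
    - [0,0,0,-1.7,-0.9,30,1]
    - [0,0,0,-1.7,-0.9,70,1]
    - [0,0,0,-1.7,-0.9,110,1]
    - [0,0,0,-1.7,-0.9,130,1]
    - [0,0,0,-1.7,-0.9,130,1]
    - [0,0,0,-1.7,-0.9,130,1]
    - [0,0,0,-1.7,-0.9,130,1]
    - [0,0,0,-1.7,-0.9,130,1]
    - [0,0,0,-1.7,-0.9,160,1]
    - [0,0,0,-1.7,-0.9,180,1]
    - [0,0,0,-1.7,-0.9,200,1]
    - [0,0,0,-1.7,-0.9,210,1]
    - [0,0,0,-1.7,-0.9,218,1]
    - [0,0,0,-1.7,-0.9,224,1]
    - [0,0,0,-1.7,-0.9,229,1]
    - [0,0,0,-1.7,-0.9,229,1]

```text
time_s: 12.3
ee_pos: [448.2, -231.0, -29.2]
ee_rot: [-180.0, -0.0, 125.0]
force: [-0.0, 0.5, -0.9]
gripper_width: 91.4
gripper_force: 0.0
```

Request:
carry_out:
  commands:
    - [0,0,0,0,0,0,0.5]
    - [0,0,0,0,0,0,0]
    - [0,0,0,0,0,0,-0.5]
    - [0,0,0,0,0,0,-1]
    - [0,0,0,0,0,0,-1]
    - [0,0,0,0,0,0,-1]
    - [0,0,0,0,0,0,-1]
    - [0,0,0,0,0,0,-1]
    - [0,0,0,0,0,0,-1]
    - [0,0,0,0,0,0,-1]
  force: 25

```text
time_s: 13.3
ee_pos: [448.3, -231.0, -29.0]
ee_rot: [180.0, 0.0, 125.0]
force: [0.0, 0.8, 1.4]
gripper_width: 45.6
gripper_force: 25.0
```

Gripped: 45.6 mm at 25 N. I'll lift and move beside the pocket to measure it close up with the wrist camera.

Run:
```python
from h import *
for p in(-81,-81.7,-82.4):print(p,door(p,[95,-32]),door(p,[95,-202]),door(p,[62,-117]))
plan([(448.2,-231.1,1,125,2),(448.2,-231.1,150,125,4),(525,45,150,188.4,12),(525,45,150,188.4,1)],-1,[448.2,-231.1,-29,125.0])
```

```text
-81 [614.65524728 114.26370476] [446.74822938  87.66984571] [525.53940098 133.56049047]
-81.7 [613.44901384 114.47565161] [445.2296297   89.93509744] [524.57556714 134.85972556]
-82.4 [612.24545979 114.70231919] [443.73881794  92.21873284] [523.62767799 136.17063884]
[[0,0,-0.0,0.0,-0.0,-15.0,-1],[0,0,-0.0,0.0,-0.0,-30.0,-1],[0,0,-0.0,0.0,-0.0,-67.3,-1],[0,0,-0.0,0.0,-0.0,-104.5,-1],[0,0,-0.0,0.0,-0.0,-141.8,-1],[0,0,-0.0,0.0,0.0,-179.0,-1],[0,0,-5.3,15.2,18.4,-179.0,-1],[0,0,-10.6,30.4,36.9,-179.0,-1],[0,0,-15.8,45.5,55.3,-179.0,-1],[0,0,-21.1,60.7,73.8,-179.0,-1],[0,0,-26.4,75.9,92.2,-179.0,-1],[0,0,-31.7,91.1,110.6,-179.0,-1],[0,0,-37.0,106.2,129.1,-179.0,-1],[0,0,-42.3,121.4,147.5,-179.0,-1],[0,0,-47.6,136.6,166.0,-179.0,-1],[0,0,-52.8,151.8,184.4,-179.0,-1],[0,0,-58.1,166.9,202.8,-179.0,-1],[0,0,-63.4,182.1,221.3,-179.0,-1],[0,0,-63.4,182.1,221.3,-179.0,-1]]
```

Request:
carry_out:
  commands:
    - [0,0,0,0,0,-15,-1]
    - [0,0,0,0,0,-30,-1]
    - [0,0,0,0,0,-67,-1]
    - [0,0,0,0,0,-104.5,-1]
    - [0,0,0,0,0,-142,-1]
    - [0,0,0,0,0,-179,-1]
    - [0,0,-5.3,15.2,18.4,-179,-1]
    - [0,0,-10.6,30.4,36.9,-179,-1]
    - [0,0,-15.8,45.5,55.3,-179,-1]
    - [0,0,-21.1,60.7,73.8,-179,-1]
    - [0,0,-26.4,75.9,92.2,-179,-1]
    - [0,0,-31.7,91.1,110.6,-179,-1]
    - [0,0,-37,106.2,129.1,-179,-1]
    - [0,0,-42.3,121.4,147.5,-179,-1]
    - [0,0,-47.6,136.6,166,-179,-1]
    - [0,0,-52.8,151.8,184.4,-179,-1]
    - [0,0,-58.1,166.9,202.8,-179,-1]
    - [0,0,-63.4,182.1,221.3,-179,-1]
    - [0,0,-63.4,182.1,221.3,-179,-1]

```text
time_s: 15.2
ee_pos: [525.2, 47.3, 149.3]
ee_rot: [179.9, -0.0, -171.4]
force: [-0.6, 0.7, -1.1]
gripper_width: 45.8
gripper_force: 25.0
```

Run:
```python
from h import *
s=state();print(s['ee_pos'],s['ee_rot'],s['gripper_width'],s['gripper_force'],s['force'])
T=pose(s);f=grab_frame('wrist');cv2.imwrite('pics/w3.png',f[:,:,::-1])
for n,q in(('near L',[95,-202]),('near R',[95,-32]),('c',[62,-117])):print(n,proj('wrist',[*door(-81.7,q),94],T))
g=cv2.resize(f[:,:,::-1],(800,600),interpolation=2);cv2.imwrite('pics/w3b.png',g)
```

```text
[525.16955518  47.27708743 149.31412382] [ 1.79940891e+02 -2.83494068e-02 -1.71375007e+02] 45.761536350343455 24.993122220039368 [-0.59458405  0.68319261 -1.08204241]
near L [[329.6857435 106.0496515]]
near R [[317.35606241 294.53282391]]
c [[361.38392074 208.64360755]]
```

View pics/w3b.png

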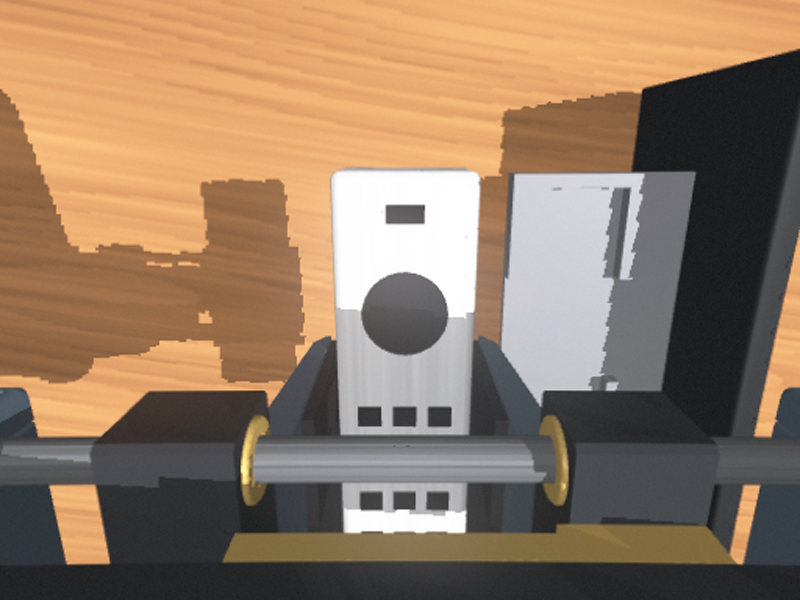

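In the close view, the tray's free-end corner is at (512,173) and its free-end edge is level out to (695,172). The outer rim ends at the finger gap at (510,278), and the inner rim (612–632) spans rows 187–278. The remote is held straight between the fingers.

Run:
```python
from h import *
s=state();T=pose(s);g=lambda l,z:onz('wrist',np.array(l)/1.5625,z,T)
a=np.array(cv2.imread('pics/w3.png').astype(int).sum(2))
c=g([[512,173],[695,172],[510,277],[632,187],[632,278],[612,187]],94);print(c.round(1))
t=c[1]-c[0];print('psi from end edge',np.degrees(np.arctan2(t[1],t[0])) ,np.hypot(*t[:2]))
for i,j in((0,2),(3,4)):
  t=c[j]-c[i];print('psi long',np.degrees(np.arctan2(-t[0],t[1])),np.hypot(*t[:2]))
# in local door axes with psi
for psi in(-81,-82):
  A=np.radians(psi);R=np.array([[np.cos(A),-np.sin(A)],[np.sin(A),np.cos(A)]])
  print(psi,((c[:,:2]-H)@R).round(1).tolist())
# remote held: far end top corners, top z = measured tcp z+29+24
zt=s['ee_pos'][2]+53;r=g([[333,170],[479,170]],zt);print('remote end',r.round(1),((np.c_[r,[1,1]]@np.linalg.inv(T).T)[:,:3]).round(1))
# row/col profiles for subpixel
print('col 360 rows100-125',a[100:125,360].tolist());print('row130 cols 315-345',a[130,315:345].tolist());print('row130 cols 385-412',a[130,385:412].tolist())
```

```text
[[448.4  87.8  94. ]
 [435.  177.7  94. ]
 [501.3  98.   94. ]
 [446.5 149.   94. ]
 [492.4 162.1  94. ]
 [447.9 139.1  94. ]]
psi from end edge 98.487016764166 90.90796029544047
psi long -79.07455036457341 53.91663566493402
psi long -74.07007352051386 47.751222862357764
-81 [[95.1, -200.4], [4.2, -199.5], [93.3, -146.5], [34.4, -192.7], [28.6, -145.3], [44.4, -192.8]]
-82 [[98.6, -198.7], [7.7, -199.4], [95.8, -144.8], [37.7, -192.1], [31.1, -144.8], [47.7, -192.0]]
remote end [[453.5  12.3 202.3]
 [447.   55.3 202.3]] [[ 75.4 -22.7 -52.9]
 [ 75.4  20.8 -52.9]]
col 360 rows100-125 [317, 314, 316, 327, 330, 337, 335, 338, 331, 330, 360, 549, 650, 645, 642, 642, 646, 641, 647, 647, 645, 648, 644, 648, 647]
row130 cols 315-345 [360, 358, 354, 352, 354, 349, 345, 346, 351, 296, 265, 258, 255, 578, 635, 634, 639, 639, 637, 638, 637, 637, 636, 643, 638, 642, 639, 639, 638, 638]
row130 cols 385-412 [646, 650, 648, 650, 625, 491, 349, 352, 348, 348, 350, 350, 331, 252, 249, 253, 248, 417, 641, 651, 650, 648, 652, 650, 645, 418, 352]
```

The arm was still settling for that frame, so I'll measure again now that it's at rest, using edge profiles.

Run:
```python
from h import *
for k in range(3):
    s=state();T=pose(s);f=grab_frame('wrist')
a=f.astype(int).sum(2)
print(s['ee_pos'],s['ee_rot'],np.abs(s['qvel']).max())
def edge(v,o,thr): 
    i=np.where(np.abs(np.diff(v))>thr)[0];return (i+o).tolist()
for c in(350,400,420):print('col',c,edge(a[100:130,c],100,60))
for r in(120,140,160,170,185,200):print('row',r,edge(a[r,310:350],310,50),edge(a[r,380:415],380,60),edge(a[r,415:450],415,60))
```

```text
[524.34150074  44.57821639 149.480888  ] [-1.79977028e+02 -7.74667980e-02 -1.71613902e+02] 0.8169943563805203
col 350 [111, 112]
col 400 [111, 120, 121]
col 420 [110]
row 120 [330, 331] [412, 413] [446]
row 140 [329, 330] [392, 393, 399, 403, 404, 409] [442, 443]
row 160 [328, 329] [389, 390, 396, 400, 401, 406, 407] [439, 440]
row 170 [324, 327, 328] [390, 395, 399, 400, 406] [437, 438]
row 185 [325] [394] [435, 436]
row 200 [324] [392] [432, 433, 434]
```

Run:
```python
from h import *
s=state();T=pose(s)
o=onz('wrist',[[330.9,120],[329.9,140],[328.9,160],[328.2,170]],94,T)   # x=95 line
i=onz('wrist',[[403.9,140],[400.9,160],[399.9,170]],94,T)            # x=36 line
e=onz('wrist',[[350,111.8],[400,111.5],[420,110.8]],94,T)             # y=-202 line
ei=onz('wrist',[[400,121]],94,T)
for psi in(-80.5,-81.5,-82.5):
  A=np.radians(psi);R=np.array([[np.cos(A),-np.sin(A)],[np.sin(A),np.cos(A)]]);L=lambda q:((q[:,:2]-H)@R)
  print(psi,L(o)[:,0].round(1),L(i)[:,0].round(1),L(e)[:,1].round(1),L(ei)[:,1].round(1))
```

```text
-80.5 [91.8 91.9 92.  92.2] [32.6 33.3 33.2] [-200.2 -199.5 -199.6] [-192.2]
-81.5 [95.2 95.  94.8 94.9] [35.7 36.1 35.8] [-198.8 -198.8 -199.2] [-191.5]
-82.5 [98.5 98.1 97.6 97.5] [38.8 38.8 38.5] [-197.4 -198.  -198.7] [-190.7]
```

The tray edges fit well at ψ=-81.5° (door opened 88°), with x lines at 95 and 36 as specified and a 3 mm shift along the door. The pocket centre is at (528,135). I'll move above it.

Run:
```python
from h import *
print(json.load(open('cmd.json')))
plan([(528,135,150,188.5,5),(528,135,150,188.5,1),(528,135,90,188.5,4),(528,135,75,188.5,2),(528,135,75,188.5,3)],-1)
```

```text
[525.03, 45.0, 150.0, 188.4]
[[0,0,-0.0,-3.2,17.7,0.0,-1],[0,0,-0.0,-6.4,35.4,0.0,-1],[0,0,-0.1,-9.7,53.2,0.0,-1],[0,0,-0.1,-12.9,70.9,0.0,-1],[0,0,-0.1,-16.1,88.6,0.0,-1],[0,0,-0.1,-16.1,88.6,0.0,-1],[0,0,-0.1,-16.1,88.6,15.0,-1],[0,0,-0.1,-16.1,88.6,30.0,-1],[0,0,-0.1,-16.1,88.6,45.0,-1],[0,0,-0.1,-16.1,88.6,60.0,-1],[0,0,-0.1,-16.1,88.6,67.5,-1],[0,0,-0.1,-16.1,88.6,75.0,-1],[0,0,-0.1,-16.1,88.6,75.0,-1],[0,0,-0.1,-16.1,88.6,75.0,-1],[0,0,-0.1,-16.1,88.6,75.0,-1]]
```

Request:
carry_out:
  commands:
    - [0,0,0,-3.2,17.7,0,-1]
    - [0,0,0,-6.4,35.4,0,-1]
    - [0,0,-0.1,-9.7,53.2,0,-1]
    - [0,0,-0.1,-12.9,70.9,0,-1]
    - [0,0,-0.1,-16.1,88.6,0,-1]
    - [0,0,-0.1,-16.1,88.6,0,-1]
    - [0,0,-0.1,-16.1,88.6,15,-1]
    - [0,0,-0.1,-16.1,88.6,30,-1]
    - [0,0,-0.1,-16.1,88.6,45,-1]
    - [0,0,-0.1,-16.1,88.6,60,-1]
    - [0,0,-0.1,-16.1,88.6,67.5,-1]
    - [0,0,-0.1,-16.1,88.6,75,-1]
    - [0,0,-0.1,-16.1,88.6,75,-1]
    - [0,0,-0.1,-16.1,88.6,75,-1]
    - [0,0,-0.1,-16.1,88.6,75,-1]

```text
time_s: 16.9
ee_pos: [528.4, 135.1, 75.6]
ee_rot: [180.0, 0.1, -171.5]
force: [0.9, -0.1, -1.7]
gripper_width: 45.9
gripper_force: 25.0
```

Run:
```python
from h import *
s=state();T=pose(s);print(s['ee_pos'],s['ee_rot'],s['force'])
f=grab_frame('wrist');cv2.imwrite('pics/w4.png',f[:,:,::-1]);a=f.astype(int).sum(2)
ed=lambda v,o,t:(np.where(np.abs(np.diff(v))>t)[0]+o).tolist()
for r in(108,112,116,120,130,150,170):print(r,ed(a[r,190:360],190,50))
for c in(220,240,260,280,300):print('col',c,ed(a[60:140,c],60,50))
L=[[95,-198.8],[36,-198.8],[88,-191.8],[36,-191.8],[95,-144],[88,-144],[36,-144]]
p=[[*door(-81.5,q),94] for q in L];print(np.c_[np.array(L),proj('wrist',p,T).round(1)].tolist())
top=s['ee_pos'][2]+53
print('remote end top expected',proj('wrist',[(T@[75,y,-53,1])[:3] for y in(-23,23)],T).round(1).tolist(),proj('wrist',[(T@[75,y,-29,1])[:3] for y in(-23,23)],T).round(1).tolist())
```

```text
[528.43908088 135.09450749  75.63292354] [ 1.79992532e+02  8.28182375e-02 -1.71478588e+02] [ 0.90055731 -0.12828542 -1.69309888]
108 [203, 206, 215, 216, 217, 305, 307, 308, 318, 319, 320]
112 [211, 212, 305, 306, 307, 308, 318, 319]
116 [210, 211, 212, 306, 307, 317, 318]
120 [211, 212, 306, 307, 316, 317]
130 [211, 212, 305, 306, 307, 314, 315]
150 [212, 213, 304, 305, 306, 314]
170 [213, 214, 303, 304, 305, 314]
col 220 [107, 108, 109]
col 240 [86, 87, 88, 100, 102, 106, 108, 109]
col 260 [86, 87, 88, 106, 108, 109, 130, 131]
col 280 [86, 87, 99, 100, 101, 102, 106, 107, 108, 109]
col 300 [86, 87, 99, 100, 107, 108, 109]
[[95.0, -198.8, 202.0, 87.3], [36.0, -198.8, 308.0, 87.3], [88.0, -191.8, 215.1, 100.5], [36.0, -191.8, 307.5, 100.4], [95.0, -144.0, 206.7, 182.5], [88.0, -144.0, 218.2, 182.5], [36.0, -144.0, 303.9, 182.5]]
remote end top expected [[212.5, 109.7], [311.3, 109.7]] [[218.5, 107.5], [304.4, 107.5]]
```

The tray edges land where predicted (row 87 seen against 87.3 predicted, row 100 against 100.4). The remote is held about 1 mm off-centre toward tool -y, so I'll correct that and lower it.

Request:
carry_out:
  commands:
    - [0,0,0,0,0.7,3,-1]
    - [0,0,0,0,0.7,6,-1]
    - [0,0,0,0,0.7,9,-1]
    - [0,0,0,0,0.7,12,-1]
    - [0,0,0,0,0.7,14,-1]
    - [0,0,0,0,0.7,16,-1]
    - [0,0,0,0,0.7,17,-1]
    - [0,0,0,0,0.7,18,-1]
    - [0,0,0,0,0.7,18,-1]
    - [0,0,0,0,0.7,18,-1]

```text
time_s: 17.95
ee_pos: [527.8, 135.8, 57.0]
ee_rot: [180.0, 0.0, -171.5]
force: [-0.0, -0.1, -1.6]
gripper_width: 45.7
gripper_force: 25.0
```

Request:
carry_out:
  commands:
    - [0,0,0,0,0,0.7,-1]
    - [0,0,0,0,0,1.4,-1]
    - [0,0,0,0,0,2,-1]
    - [0,0,0,0,0,2,-1]
    - [0,0,0,0,0,2,-1]

```text
time_s: 18.45
ee_pos: [527.9, 135.8, 56.0]
ee_rot: [180.0, 0.0, -171.5]
force: [-1.3, -0.1, 4.7]
gripper_width: 45.9
gripper_force: 25.0
```

It seats at TCP z=56, which puts the underside at 85, exactly the pocket floor. I'll release and rise.

Request:
carry_out:
  commands:
    - [0,0,0,0,0,0,0.1]
    - [0,0,0,0,0,0,0.3]
    - [0,0,0,0,0,0,0.3]
    - [0,0,0,0,0,0,0.3]
    - [0,0,0,0,0,0,0.3]
    - [0,0,0,0,0,-10,0.3]
    - [0,0,0,0,0,-20,0.3]
    - [0,0,0,0,0,-40,0.3]
    - [0,0,0,0,0,-70,0.3]
    - [0,0,0,0,0,-95,0.3]
    - [0,0,0,0,0,-100,0.3]
    - [0,0,0,0,0,-100,0.3]
    - [0,0,0,0,0,-100,0.3]

```text
time_s: 19.75
ee_pos: [527.0, 135.6, 154.1]
ee_rot: [-180.0, -0.1, -171.5]
force: [-0.3, 0.6, -1.3]
gripper_width: 59.4
gripper_force: 0.0
```

Run:
```python
from h import *
s=state();T=pose(s);print(s['ee_pos'],s['ee_rot'],s['force'],s['gripper_width'])
f=grab_frame('wrist');cv2.imwrite('pics/w5.png',f[:,:,::-1]);a=f.astype(int).sum(2)
ed=lambda v,o,t:(np.where(np.abs(np.diff(v))>t)[0]+o).tolist()
for r in(125,130,150,170,190,200):print(r,ed(a[r,200:340],200,45))
for c in(230,245,270,285):print('col',c,ed(a[80:150,c],80,45))
c0=door(-81.5,[62,-113.8])
def loc(x,y,z):return [*door(-81.5,[62+x,-113.8+y]),z]
L=[('rim out',33,-85,94),('rim in+',26,-78,94),('rim in-',-26,-78,94),('rem top+',23,-75,109),('rem top-',-23,-75,109),('top+ mid',23,-30,109),('top- mid',-23,-30,109)]
for l in L:print(l,proj('wrist',loc(*l[1:]),T).round(1).tolist())
```

```text
[527.00215104 135.59249388 154.09778287] [-1.79998414e+02 -9.48721236e-02 -1.71477482e+02] [-0.25767935  0.55983756 -1.31602716] 59.353740106017526
125 [219, 221, 227, 229, 230, 250, 251, 257, 258, 266, 287, 288, 290, 291, 292, 298, 299, 333, 334]
130 [219, 220, 221, 228, 229, 230, 287, 288, 290, 291, 292, 298, 299, 333, 334]
150 [220, 221, 228, 229, 230, 246, 247, 269, 270, 282, 283, 286, 287, 290, 291, 298, 332, 333]
170 [230, 239, 242, 243, 274, 286, 289, 330, 331]
190 [230, 231, 242, 286, 288, 290, 329, 330]
200 [231, 241, 285, 286, 289, 328, 329]
col 230 [90, 106, 147]
col 245 [90, 91, 99, 101, 104]
col 270 [90, 91, 99, 100, 101, 104]
col 285 [89, 90, 91, 103, 104, 105]
('rim out', 33, -85, 94) [[217.7, 90.9]]
('rim in+', 26, -78, 94) [[226.8, 100.2]]
('rim in-', -26, -78, 94) [[292.4, 100.2]]
('rem top+', 23, -75, 109) [[229.1, 104.7]]
('rem top-', -23, -75, 109) [[290.2, 104.7]]
('top+ mid', 23, -30, 109) [[230.6, 163.6]]
('top- mid', -23, -30, 109) [[288.6, 163.6]]
```

The remote is seated: its end is at row 104 (104.7 predicted) and its sides are inside the rims. Next I'll take the handle at full finger depth, with tips at z≈101.

```bash
sed -i 's/^H=.*/H=np.array([634.6,213.6]);CY=6.75/' h.py
python3 - <<'E'
from h import *
h=door(-81.5,[-52,-225]);print(h)
plan([(*h,155,98.5,13),(*h,155,98.5,1),(*h,66,98.5,5),(*h,66,98.5,1)],1,[527.9,135.7,155,188.5])
E
```

```text
[404.38534136 231.77170739]
[[0,0,6.9,8.3,8.7,0.0,1],[0,0,13.8,16.6,17.4,0.0,1],[0,0,20.8,24.9,26.1,0.0,1],[0,0,27.7,33.2,34.9,0.0,1],[0,0,34.6,41.5,43.6,0.0,1],[0,0,41.5,49.8,52.3,0.0,1],[0,0,48.5,58.1,61.0,0.0,1],[0,0,55.4,66.4,69.7,0.0,1],[0,0,62.3,74.7,78.4,0.0,1],[0,0,69.2,83.0,87.1,0.0,1],[0,0,76.2,91.3,95.8,0.0,1],[0,0,83.1,99.7,104.6,0.0,1],[0,0,90.0,108.0,113.3,0.0,1],[0,0,90.0,108.0,113.3,0.0,1],[0,0,90.0,108.0,113.3,17.8,1],[0,0,90.0,108.0,113.3,35.6,1],[0,0,90.0,108.0,113.3,53.4,1],[0,0,90.0,108.0,113.3,71.2,1],[0,0,90.0,108.0,113.3,89.0,1],[0,0,90.0,108.0,113.3,89.0,1]]
```

Request:
carry_out:
  commands:
    - [0,0,6.9,8.3,8.7,0,1]
    - [0,0,13.8,16.6,17.4,0,1]
    - [0,0,20.8,24.9,26.1,0,1]
    - [0,0,27.7,33.2,34.9,0,1]
    - [0,0,34.6,41.5,43.6,0,1]
    - [0,0,41.5,49.8,52.3,0,1]
    - [0,0,48.5,58.1,61,0,1]
    - [0,0,55.4,66.4,69.7,0,1]
    - [0,0,62.3,74.7,78.4,0,1]
    - [0,0,69.2,83,87.1,0,1]
    - [0,0,76.2,91.3,95.8,0,1]
    - [0,0,83.1,99.7,104.6,0,1]
    - [0,0,90,108,113.3,0,1]
    - [0,0,90,108,113.3,0,1]
    - [0,0,90,108,113.3,0,1]
    - [0,0,90,108,113.3,20,1]
    - [0,0,90,108,113.3,40,1]
    - [0,0,90,108,113.3,60,1]
    - [0,0,90,108,113.3,80,1]
    - [0,0,90,108,113.3,89,1]

```text
time_s: 21.8
ee_pos: [403.5, 230.7, 64.1]
ee_rot: [-179.8, 0.1, 98.6]
force: [-0.1, -0.5, -0.2]
gripper_width: 91.3
gripper_force: 0.0
```

Request:
carry_out:
  commands:
    - [0,0,0,0,0,0,0.3]
    - [0,0,0,0,0,0,0]
    - [0,0,0,0,0,0,-0.4]
    - [0,0,0,0,0,0,-1]
    - [0,0,0,0,0,0,-1]
    - [0,0,0,0,0,0,-1]
    - [0,0,0,0,0,0,-1]
    - [0,0,0,0,0,0,-1]
    - [0,0,0,0,0,0,-1]
    - [0,0,0,0,0,0,-1]
    - [0,0,0,0,0,0,-1]
    - [0,0,0,0,0,0,-1]
    - [0,0,0,0,0,0,-1]
    - [0,0,0,0,0,0,-1]
    - [0,0,0,0,0,0,-1]
  force: 15

```text
time_s: 23.3
ee_pos: [404.1, 231.8, 65.9]
ee_rot: [-180.0, -0.0, 98.5]
force: [-0.4, -0.3, 0.3]
gripper_width: 11.8
gripper_force: 15.0
```

Run:
```python
from h import *
c=json.load(open('cmd.json'));print(c,state()['ee_pos'])
v=np.array(c[:2])-H
def arc(a0,a1,n):
    w=[]
    for k in range(1,n+1):
        a=np.radians(a0+(a1-a0)*k/n);q=H+np.array([[np.cos(a),-np.sin(a)],[np.sin(a),np.cos(a)]])@v
        w.append((*q,c[2],c[3]+np.degrees(a),1))
    return w
plan(arc(0,44,18),-1);json.dump([],open('x','w'))
c2=json.load(open('cmd.json'))
plan(arc(44,86,19),-1)
print(json.load(open('cmd.json')))
```

```text
[404.34, 231.79, 66.0, 98.5] [404.10697111 231.80251077  65.93337295]
[[0,0,-2.4,-9.6,-2.0,0.0,-1],[0,0,-4.9,-19.4,-3.6,0.0,-1],[0,0,-7.3,-29.2,-4.8,0.0,-1],[0,0,-9.8,-39.0,-5.6,0.0,-1],[0,0,-12.2,-48.8,-5.9,0.0,-1],[0,0,-14.7,-58.7,-5.8,0.0,-1],[0,0,-17.1,-68.5,-5.3,0.0,-1],[0,0,-19.6,-78.3,-4.4,0.0,-1],[0,0,-22.0,-88.1,-3.1,0.0,-1],[0,0,-24.4,-97.8,-1.4,0.0,-1],[0,0,-26.9,-107.4,0.8,0.0,-1],[0,0,-29.3,-116.9,3.4,0.0,-1],[0,0,-31.8,-126.3,6.3,0.0,-1],[0,0,-34.2,-135.6,9.7,0.0,-1],[0,0,-36.7,-144.7,13.5,0.0,-1],[0,0,-39.1,-153.6,17.6,0.0,-1],[0,0,-41.6,-162.4,22.1,0.0,-1],[0,0,-44.0,-170.9,27.0,0.0,-1]]
[[0,0,-2.2,-8.8,-1.8,0.0,-1],[0,0,-4.4,-17.5,-3.3,0.0,-1],[0,0,-6.6,-26.4,-4.5,0.0,-1],[0,0,-8.8,-35.2,-5.3,0.0,-1],[0,0,-11.1,-44.1,-5.8,0.0,-1],[0,0,-13.3,-53.1,-5.9,0.0,-1],[0,0,-15.5,-62.0,-5.7,0.0,-1],[0,0,-17.7,-70.9,-5.2,0.0,-1],[0,0,-19.9,-79.7,-4.3,0.0,-1],[0,0,-22.1,-88.5,-3.0,0.0,-1],[0,0,-24.3,-97.3,-1.5,0.0,-1],[0,0,-26.5,-106.0,0.5,0.0,-1],[0,0,-28.7,-114.6,2.7,0.0,-1],[0,0,-30.9,-123.2,5.3,0.0,-1],[0,0,-33.2,-131.6,8.2,0.0,-1],[0,0,-35.4,-139.9,11.4,0.0,-1],[0,0,-37.6,-148.1,15.0,0.0,-1],[0,0,-39.8,-156.1,18.8,0.0,-1],[0,0,-42.0,-164.0,23.0,0.0,-1]]
[600.41, -14.83, 66.0, 184.5]
```

The bar is gripped properly at 11.8 mm. I'll swing the door shut in two steps.

Request:
carry_out:
  commands:
    - [0,0,-1.2,-4.8,-1,0,-1]
    - [0,0,-2.4,-9.6,-2,0,-1]
    - [0,0,-4.9,-19.4,-3.6,0,-1]
    - [0,0,-7.3,-29.2,-4.8,0,-1]
    - [0,0,-9.8,-39,-5.6,0,-1]
    - [0,0,-12.2,-48.8,-5.9,0,-1]
    - [0,0,-14.7,-58.7,-5.8,0,-1]
    - [0,0,-17.1,-68.5,-5.3,0,-1]
    - [0,0,-19.6,-78.3,-4.4,0,-1]
    - [0,0,-22,-88.1,-3.1,0,-1]
    - [0,0,-24.4,-97.8,-1.4,0,-1]
    - [0,0,-26.9,-107.4,0.8,0,-1]
    - [0,0,-29.3,-116.9,3.4,0,-1]
    - [0,0,-31.8,-126.3,6.3,0,-1]
    - [0,0,-34.2,-135.6,9.7,0,-1]
    - [0,0,-36.7,-144.7,13.5,0,-1]
    - [0,0,-39.1,-153.6,17.6,0,-1]
    - [0,0,-41.6,-162.4,22.1,0,-1]
    - [0,0,-44,-170.9,27,0,-1]
    - [0,0,-44,-170.9,27,0,-1]

```text
time_s: 25.3
ee_pos: [459.0, 66.9, 66.0]
ee_rot: [179.8, 0.2, 142.5]
force: [6.0, 3.8, -4.9]
gripper_width: 11.6
gripper_force: 15.0
```

Run:
```python
from h import *
f=grab_frame('top').astype(int);cv2.imwrite('pics/top3.png',f[:,:,::-1].astype(np.uint8))
psi=-37.5;q=lambda x,y,z:[*door(psi,[62+x,-117+y]),z]
for x in(0,15,-15):
  p=proj('top',[q(x,y,109) for y in range(-90,91,6)]).round().astype(int)
  print(x,f[p[:,1],p[:,0]].sum(1).tolist())
p=proj('top',[q(x,-60,109) for x in range(-40,41,4)]).round().astype(int);print(f[p[:,1],p[:,0]].sum(1).tolist())
print(state()['force'],state()['ee_pos'])
```

```text
0 [312, 456, 375, 555, 693, 228, 682, 690, 482, 213, 217, 214, 213, 676, 684, 686, 441, 508, 687, 235, 523, 687, 219, 621, 690, 192, 332, 225, 244, 245, 244]
15 [308, 457, 373, 563, 685, 684, 688, 687, 686, 690, 630, 604, 685, 682, 687, 682, 396, 598, 690, 571, 632, 681, 417, 417, 192, 230, 244, 244, 245, 246, 245]
-15 [304, 320, 344, 545, 705, 705, 706, 707, 706, 708, 654, 606, 702, 701, 700, 699, 594, 589, 694, 573, 510, 693, 283, 567, 692, 236, 693, 580, 322, 172, 225]
[344, 363, 469, 471, 432, 604, 705, 699, 678, 233, 228, 326, 693, 693, 684, 628, 347, 444, 456, 319, 309]
[ 4.75387137  4.51205386 -3.88151866] [458.69343774  67.13939793  65.94364135]
```

Request:
carry_out:
  commands:
    - [0,0,-1.1,-4.4,-1,0,-1]
    - [0,0,-2.2,-8.8,-1.8,0,-1]
    - [0,0,-4.4,-17.5,-3.3,0,-1]
    - [0,0,-6.6,-26.4,-4.5,0,-1]
    - [0,0,-8.8,-35.2,-5.3,0,-1]
    - [0,0,-11.1,-44.1,-5.8,0,-1]
    - [0,0,-13.3,-53.1,-5.9,0,-1]
    - [0,0,-15.5,-62,-5.7,0,-1]
    - [0,0,-17.7,-70.9,-5.2,0,-1]
    - [0,0,-19.9,-79.7,-4.3,0,-1]
    - [0,0,-22.1,-88.5,-3,0,-1]
    - [0,0,-24.3,-97.3,-1.5,0,-1]
    - [0,0,-26.5,-106,0.5,0,-1]
    - [0,0,-28.7,-114.6,2.7,0,-1]
    - [0,0,-30.9,-123.2,5.3,0,-1]
    - [0,0,-33.2,-131.6,8.2,0,-1]
    - [0,0,-35.4,-139.9,11.4,0,-1]
    - [0,0,-37.6,-148.1,15,0,-1]
    - [0,0,-39.8,-156.1,18.8,0,-1]
    - [0,0,-42,-164,23,0,-1]

```text
time_s: 27.35
ee_pos: [601.1, -11.6, 65.9]
ee_rot: [179.7, 0.1, -175.4]
force: [1.9, 10.7, 0.2]
gripper_width: 11.9
gripper_force: 15.0
```

The remote is still square in the tray. For the last few degrees I'll push gently while watching the force.

Request:
carry_out:
  commands:
    - [0,0,-0.6,-2.5,1,0,-1]
    - [0,0,-1.2,-5,2,0,-1]
    - [0,0,-1.7,-7,2.3,0,-1]
    - [0,0,-1.7,-7,2.3,0,-1]
    - [0,0,-1.7,-7,2.3,0,-1]

```text
time_s: 27.85
ee_pos: [607.3, -12.7, 65.9]
ee_rot: [-180.0, 0.0, -173.8]
force: [0.4, -2.1, -0.1]
gripper_width: 11.7
gripper_force: 15.0
```

Request:
carry_out:
  commands:
    - [0,0,-0.3,-1,0.2,0,-1]
    - [0,0,-0.5,-2,0.4,0,-1]
    - [0,0,-0.5,-2,0.4,0,-1]
    - [0,0,-0.5,-2,0.4,0,-1]

```text
time_s: 28.25
ee_pos: [609.0, -12.9, 66.0]
ee_rot: [-179.9, -0.0, -173.3]
force: [-0.9, -6.4, 1.5]
gripper_width: 11.4
gripper_force: 15.0
```

Request:
carry_out:
  commands:
    - [0,0,-0.3,-1,-1.5,0,-1]
    - [0,0,-0.6,-2,-1.5,0,-1]
    - [0,0,-0.6,-2.5,-1.5,0,-1]
    - [0,0,-0.6,-2.5,-1.5,0,-1]
    - [0,0,-0.6,-2.5,-1.5,0,-1]

```text
time_s: 28.75
ee_pos: [609.3, -12.9, 65.9]
ee_rot: [180.0, -0.3, -172.7]
force: [-5.4, -4.9, 4.1]
gripper_width: 11.3
gripper_force: 15.1
```

Request:
carry_out:
  commands:
    - [0,0,0,-1,-0.5,0,-1]
    - [0,0,0,-2,-0.5,0,-1]
    - [0,0,0,-2,-0.5,0,-1]
    - [0,0,0,-2,-0.5,0,-1]

```text
time_s: 29.15
ee_pos: [609.2, -12.9, 65.9]
ee_rot: [179.9, -0.5, -172.7]
force: [-10.2, -3.0, 7.2]
gripper_width: 11.8
gripper_force: 15.1
```

The handle stops dead at x=609.2 while the push rises to 10 N, so the door is against its stop. I'll release, rise and verify.

Request:
carry_out:
  commands:
    - [0,0,0,0,0,0,-0.5]
    - [0,0,0,0,0,0,0]
    - [0,0,0,0,0,0,0.4]
    - [0,0,0,0,0,0,0.4]
    - [0,0,0,0,0,0,0.4]
    - [0,0,0,0,0,-10,0.4]
    - [0,0,0,0,0,-30,0.4]
    - [0,0,0,0,0,-60,0.4]
    - [0,0,0,0,0,-90,0.4]
    - [0,0,0,40,0,-120,0.4]
    - [0,0,0,80,0,-140,0.4]
    - [0,0,0,120,0,-140,0.4]
    - [0,0,0,160,-40,-140,0.4]
    - [0,0,0,200,-80,-140,0.4]
    - [0,0,0,230,-120,-140,0.4]
    - [0,0,0,240,-160,-140,0.4]
    - [0,0,0,240,-200,-140,0.4]
    - [0,0,0,240,-200,-140,0.4]

```text
time_s: 30.95
ee_pos: [401.5, -246.3, 206.8]
ee_rot: [-179.8, 0.1, -173.0]
force: [-0.3, 1.1, -1.2]
gripper_width: 63.9
gripper_force: 0.0
```

Run:
```python
from h import *
s=state();print(s['ee_pos'],s['force'],s['time_s'])
f=grab_frame('top');cv2.imwrite('pics/top4.png',f[:,:,::-1]);f=f.astype(int);a=f.sum(2);f0=np.load('pics/top0.npy').astype(int)
# difference in caddy top / stylus areas vs start
print('upper tier diff',np.abs(f-f0)[80:135,130:228].sum(2).__gt__(60).sum(),'stylus',(np.abs(f-f0)[105:170,320:350].sum(2)>60).sum())
# grey tray / light pixels along front edge (gap) at door
w=((f.min(2)>100)&(f.max(2)-f.min(2)<40))[135:155,125:245];print('grey px in gap region',w.sum(),'before',((f0.min(2)>100)&(f0.max(2)-f0.min(2)<40))[135:155,125:245].sum())
ys,xs=np.where(w);print(list(zip((xs+125).tolist(),(ys+135).tolist()))[:40])
print('handle expected shut bar top',proj('top',[[*door(6.75,[-52,-225]),138],[*door(6.75,[-12,-225]),138]]).round(1))
```

```text
[ 401.53196498 -246.32415633  206.81240187] [-0.27459923  1.10501045 -1.18347338] 30.95
upper tier diff 0 stylus 0
grey px in gap region 90 before 396
[(224, 141), (225, 141), (226, 141), (227, 141), (228, 141), (224, 142), (225, 142), (226, 142), (227, 142), (228, 142), (224, 143), (225, 143), (226, 143), (227, 143), (228, 143), (224, 144), (225, 144), (226, 144), (227, 144), (228, 144), (224, 145), (225, 145), (226, 145), (227, 145), (228, 145), (224, 146), (225, 146), (226, 146), (227, 146), (228, 146), (224, 147), (225, 147), (226, 147), (227, 147), (228, 147), (229, 147), (224, 148), (225, 148), (226, 148), (227, 148)]
handle expected shut bar top [[229.  157.5]
 [227.5 140.3]]
```

The tray gap is gone: only the handle's own pixels remain, with its base at row 141 (140.3 predicted when shut). The upper tier and the stylus show no change from the first image. Handing in.

```bash
python3 -c "
from workcell import workorder
print(workorder.job_done())"
```

```text
the job is handed in; nothing more can be done
None
```

I opened the door to about 88°, set the smallest silver remote buttons up in the tray pocket, swung the door back against its stop, and handed the job in at about 31 s with the dish, coin box and stylus unmoved; the last check of the remote, square in the tray, was with the door still about 44° open.

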